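Run the repair jig's wing nut down

ROBOT

A 6-joint arm with a two-finger parallel gripper is mounted at the origin on the work surface. World frame = base frame: x ahead of the robot, y to its left, z up, the work surface at z = 0. Lengths are in m, angles in degrees, forces in N, time in s.
With the tool pointing down it reaches from about 0.35 to 0.875 m from the base axis. Payload 4.2 kg.
Tool frame: the origin (TCP) lies on the front face of the gripper's body, between the roots of the fingers; the fingertips stand 70 mm ahead of it and the grasp point (between the pads) lies 51 mm ahead of it; z points along the fingers, y is the line along which they close (so a half turn about z gives the same grasp; the last joint's range is limited). The gripper opens to 87 mm and grips with 3 to 60 N. Pads are 19 mm wide; open, the fingers measure 117 mm over their backs; the gripper's body (75 mm by 190 mm) begins 51 mm behind the grasp point.
Start: joints at [-54.282, 22.042, 0.453, 0, -68.411, -14.817], TCP at [0.223, -0.584, 0.292] pointing down, gripper open.
Joint ranges: [-179.83, 179.83], [-69.29, 118.12], [-61.27, 80.66], [-181.25, 117.63], [-171.15, -9.14], [-177.46, 177.46]. Speed limits (degrees/s): [159.86, 159.86, 180, 180, 180, 180].

INTERFACE

Orientations are given as a 3x3 rotation matrix whose columns are the frame's x, y, z axes.
In Python, from station import r gives the robot as it stands.
- The arm moves only by the shell command python3 -m pendant 'ROWS' [OPENING]. ROWS is JSON, a list of rows, each a list of 2 entries, a list of its own where there are three numbers: the shift along the tool's x, y, z in mm, then the turn, a rotation vector about the tool's x, y, z in rad. A call has 1 to 10 rows; each row is the pose to reach, as a shift and turn from the pose commanded when the call began, along the tool's axes at that moment; what a row does not reach only later rows make up. A row lasts 1/10 s, in which the tool goes at most 50 mm and 8.59 degrees, less where a joint would pass 70% of its speed; a pose out of reach is approached as far as the arm can. A call with a gripper value outside its range is refused whole. OPENING is the opening, from 0 (shut) to 1 (fully open), set as the call begins (- or left out, the last holds). The fingers move at their own pace and stop on an object; the grip force is fixed at half the most. Time passes only in rows, so rows that repeat a pose let the fingers close. It gives the time, the measured TCP pose, the force, the opening and the grip force at its end, in the units of the state.
- r.sense(): the state, without advancing time (a new reading comes with each control period).
- r.capture(name): name is "scene" or "top" or "wrist"; returns a dict with "frame" (400x640x3 uint8, red, green, blue), "vertical_fov" (degrees; the focal length in pixels is half the picture's height over the tangent of half this angle, whatever the lens; pixels are square), "cx", "cy" (the principal point, pixels), "rvec" (rotation vector, rad) and "tvec" (3), from world to camera coordinates, as OpenCV has them. Camera axes: x right, y down, z forward; pixel columns grow to the right and rows downward; lengths in m; the calibration is good to about 2 mm. The wrist camera is an equidistant fisheye: a pixel r from the principal point sees the ray r / f radians off the axis. A picture is of the moment at which its call begins. There is no depth.
- r.finish_job(): hands the job in; it is judged then, once.
The state is a dict: "time_s": time; "joints": joint angles; "joint_velocities": joint speeds; "effort": joint torques, N m; "tcp_pos": TCP position; "ee_rot": TCP orientation; "wrist_force": force on the tool from outside, world axes, zero at the start; "moment": the same for the moment, N m; "gripper_width": opening from 0.0 (shut) to 1.0 (fully open); "gripper_force": force on a finger pad.
Only numpy, scipy, OpenCV 4.12 (cv2) and the standard library are available. Lean on these libraries where they do the work, as an engineer would, in place of code of your own. Each camera call takes 0.05 s, during which the arm holds its last target. There are 200 camera calls.

TASK

Clamp the opened device in the repair jig: with a fingertip, push the wings of the brass wing nut round clockwise (seen from above), stroke after stroke, until the clamp's rubber pad is down on the device and the nut turns no further. Only push the wings, never pinch one from both sides, and leave the screwdriver, spool, jar and standoff where they are.

Things in the scene. Friction and masses are not known exactly. Their poses are not given: they have to be found in the camera images.
- jig: Fixed repair jig. Origin on the axis of its upright screw, at table height; z up; +x runs from the nut towards the clamped device. Grey base plate 12 mm thick (x -105 to +165, y -120 to +120 mm). The steel clamp strap (x -15 to +80 mm, 26 mm wide) lies under the wings. A dark steel post (x -98 to -70, y -25 to +25 mm), 91 mm high, carries the bracket arm.
- bracket_end (a point): Round end (20 mm diameter) of the bracket arm, on the screw's axis. The arm, 18 mm wide, runs from here to the post along the jig's -x and fills heights 81 to 91 mm above the table. The wings pass below it, but a finger from above cannot: it must be lifted out and set down again to go on.
- device (a point): Centre of the top of the opened device: black tray, x 100 by y 220 by z 10 mm, fixed on the base plate, top 22 mm above the table; chips on it reach 29 mm.
- wingnut (a joint): Turn of the wing nut on its screw, rad; grows clockwise seen from above (tightening). Starts at 0.3 to 2.3. At 6.5 the pad is down and the nut meets a hard stop. Turns easily (friction 0.03 N m), stays where left. Each turn lowers nut and clamp 8 mm. Wing A points along the jig's +x at 0: its direction is the jig's yaw minus this value; wing B is opposite.
- wing_a (a point): Centre of wing A's ear, 27 mm from the screw's axis; 55.5 mm above the table with the nut fully down, up to 8 mm higher before. x axis points outward along the wing, z up. A wing is an upright brass plate 8 mm thick: disc ear of 26 mm diameter (outer edge 40 mm from the axis), joined by a web to the hub (22 mm diameter, no higher than the ears). Ears end 4.5 mm above the strap.
- wing_b (a point): Centre of wing B's ear, the same as wing A and diametrically opposite. The point's x axis points inward along wing B, as for wing A (same frame).
- pad (a point): Underside of the clamp's round rubber pad (18 mm diameter), 70 mm from the screw's axis along the jig's +x; 22 mm above the table when it is down on the device, up to 8 mm higher before.
- wing_pushfaces: The two anticlockwise-side halves (each 4 mm thick) of the wings: the faces to be pushed to turn the nut clockwise. Origin on the screw's axis under the nut, x axis along wing A.
- wing_backfaces: The two clockwise-side halves of the wings, not to be pressed together with the push faces. Same frame.
- driver: Loose screwdriver with a yellow handle, 170 mm long, lying beside the jig on its left (+y) side. Leave alone.
- spool: Loose grey spool, 48 mm diameter, 42 mm high, standing to the right (-y) of the jig; origin under it. Leave alone.
- fluxjar: Loose small amber jar with a black cap, 36 mm diameter, 50 mm high, standing to the right (-y) of the jig; origin under it. Leave alone.
- standoff: Loose brass standoff, 16 mm diameter, 30 mm high, standing on the jig's base plate, 80 to 126 mm from the screw; origin under it. Leave alone.

How it is judged (in metres and radians):
At the end, for the whole second after the job is handed in: The wing nut is within 0.4 rad of its stop (joint above 6.1) and at rest, the pad's underside is less than 1.5 mm above the device (below 23.5 mm over the table), and screwdriver, spool, jar and standoff are each within 25 mm of where they were (value of joint wingnut above 6.1 rad and velocity of joint wingnut below 0.1 rad/s and z of pad in the frame of jig below 0.0235 m and distance of each of driver, spool, fluxjar, standoff from where it was at the start of the episode below 0.025 m); the robot touches nothing.
It fails at once if a wing is pinched: both its faces pressed by the fingers at once (over 3 N each) (contact force between the fingers and wing_pushfaces above 3 N and contact force between the fingers and wing_backfaces above 3 N).
It fails at once if a bystander is lifted, carried or pushed away (over 25 mm) (distance of any of driver, spool, fluxjar, standoff from where it was at the start of the episode above 0.025 m).
It also fails if it takes over 61 s, if anything falls off the work surface, if the arm or the gripper's body presses on something with over 40 N, if the wrist force passes 120 N, or if a joint passes its speed limit or range.

## Working session

There is one attempt and no reset: what is moved stays moved. The work goes in short steps, Python scripts to look and compute and a shell command to move; the robot and the scene stay as the last step left them, time stands still between calls to the robot, and variables do not carry over. Pictures are saved under pics/ and viewed, at most 10 in all, crops included, and the job is handed in when it is done.

```bash
mkdir -p pics; ls; cat > h.py <<'E'
import numpy as np, cv2
from station import r
def cap(n,f=None):
    c=r.capture(n)
    if f: cv2.imwrite('pics/'+f,c['frame'][:,:,::-1])
    return c
def foc(c): return 200/np.tan(np.radians(c['vertical_fov'])/2)
def ray(c,uv,z):
    R,_=cv2.Rodrigues(np.array(c['rvec'],float)); t=np.array(c['tvec'],float).ravel()
    p=(np.array(uv,float)-[c['cx'],c['cy']])/foc(c)
    d=R.T@np.array([p[0],p[1],1]); o=-R.T@t
    return o+d*(z-o[2])/d[2]
def proj(c,P):
    R,_=cv2.Rodrigues(np.array(c['rvec'],float)); q=R@np.array(P)+np.array(c['tvec'],float).ravel()
    return q[:2]/q[2]*foc(c)+[c['cx'],c['cy']]
E
python3 - <<'E'
from h import *
for n in ('top','scene'):
    c=cap(n,n+'0.png'); print(n,c['vertical_fov'],c['cx'],c['cy'],c['rvec'],c['tvec'])
s=r.sense(); print(s['time_s'],s['tcp_pos'],s['ee_rot'],s['gripper_width'])
E
```

```text
pics
top 52.13884913412084 319.6888103777758 202.72701942468265 [ 2.15409622 -2.16324335  0.14685691] [0.06348107 0.5779793  0.85331965]
scene 55.52087023212072 317.0064135293778 202.64300668585366 [ 0.74984158  2.61234436 -1.10282575] [ 0.4660698  -0.2154096   1.20287668]
0.1 [ 0.22285233 -0.58347856  0.29126266] [[-9.34253427e-01 -3.56608858e-01 -8.10848005e-04]
 [-3.56609764e-01  9.34251637e-01  1.83140501e-03]
 [ 1.04440829e-04  2.00015272e-03 -9.99997994e-01]] 1.0045378167630488
```

View pics/top0.png

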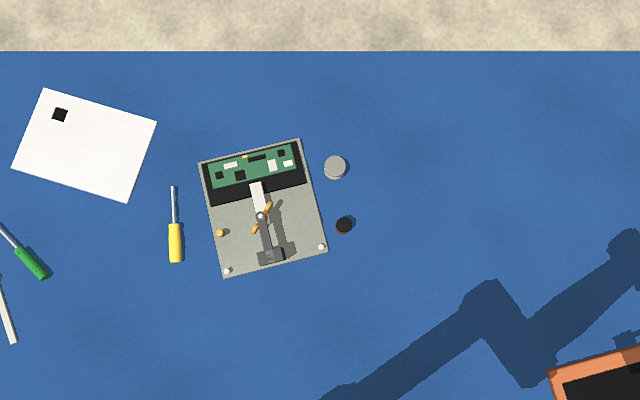

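View pics/scene0.png

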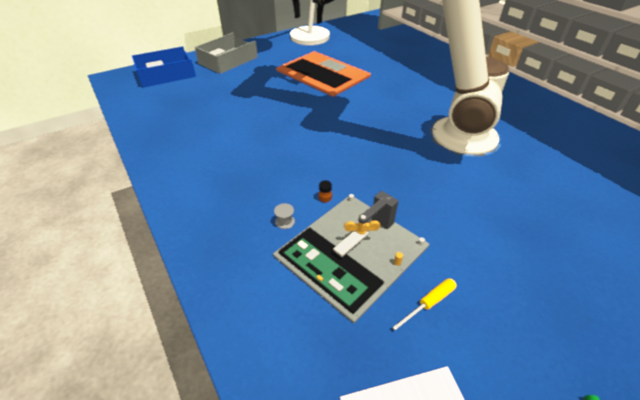

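The top view shows the jig with base-plate corners near (198,162), (300,138), (328,252) and (224,279). The wings are near (268,207) and (254,229), the standoff at (220,233), the jar at (345,225), the spool at (335,167) and the driver at (175,225). The scene view agrees, and the wings there are near (362,227).

```bash
python3 - <<'E'
from h import *
c=cap('top'); im=c['frame']
hsv=cv2.cvtColor(im,cv2.COLOR_RGB2HSV)
# jig = non-blue region around
blue=((hsv[...,0]>95)&(hsv[...,0]<130)&(hsv[...,1]>110))
m=(~blue).astype(np.uint8); m[:, :190]=0; m[:,:][:130]=0; m[290:]=0; m[:,335:]=0
n,l,st,ce=cv2.connectedComponentsWithStats(m); k=1+np.argmax(st[1:,4])
cn,_=cv2.findContours((l==k).astype(np.uint8),0,2)
box=cv2.boxPoints(cv2.minAreaRect(max(cn,key=cv2.contourArea)))
W=np.array([ray(c,b,.012)[:2] for b in box]); print(box.round(1).tolist(),W.round(4).tolist())
ap=cv2.approxPolyDP(cv2.convexHull(max(cn,key=cv2.contourArea)),6,True)[:,0]
print(ap.tolist(),[ray(c,b,.012)[:2].round(4).tolist() for b in ap])
cen=W.mean(0)
# jig +x: from post to device: far direction (image up)
up=[ray(c,p,.012)[:2] for p in ((263,265),(255,165))]
d=up[1]-up[0]
e=[W[1]-W[0],W[2]-W[1]]
x=max(e,key=np.linalg.norm); print([np.linalg.norm(v) for v in e])
x=x/np.linalg.norm(x); x*=np.sign(x@d); yaw=np.arctan2(x[1],x[0])
o=cen-0.03*x; print('origin',o,'yaw',np.degrees(yaw))
# brass
b=(hsv[...,0]>10)&(hsv[...,0]<28)&(hsv[...,1]>110)&(hsv[...,2]>100)
R=np.array([[np.cos(yaw),-np.sin(yaw)],[np.sin(yaw),np.cos(yaw)]])
n,l,st,ce=cv2.connectedComponentsWithStats((b&(m>0)).astype(np.uint8))
for i in range(1,n):
    if st[i,4]>4:
        z=.042 if abs(ce[i][0]-220)<8 else .065
        P=ray(c,ce[i],z)[:2]; q=R.T@(P-o); print(st[i,4],ce[i].round(1),P.round(4),q.round(4),np.degrees(np.arctan2(q[1],q[0])).round(1))
big=cv2.resize(im[130:290,190:360],None,fx=4.5,fy=3.7*4.5/3.7*0.83,interpolation=cv2.INTER_CUBIC)
cv2.imwrite('pics/c1.png',cv2.resize(im[180:280,200:340],None,fx=5.5,fy=5.5,interpolation=cv2.INTER_CUBIC)[:,:,::-1])
print(proj(c,[*o,.091]),proj(c,[*o,.012]))
E
```

```text
[[192.6999969482422, 162.89999389648438], [299.3999938964844, 135.5], [329.29998779296875, 252.0], [222.60000610351562, 279.3999938964844]] [[0.6734, 0.3476], [0.7366, 0.1064], [0.4718, 0.0401], [0.4136, 0.2735]]
[[300, 138], [328, 251], [224, 279], [197, 162]] [[0.7307, 0.1051], [0.474, 0.043], [0.4144, 0.2705], [0.6754, 0.338]]
[np.float64(0.2493214103022985), np.float64(0.2728908400964568)]
origin [0.54475008 0.18462344] yaw 14.05199421890755
21 [244.4 156.2] [0.6754 0.2216] [0.1357 0.0041] 1.7
69 [267.5 208. ] [0.5639 0.171 ] [ 0.0153 -0.0179] -49.4
44 [254.4 228.1] [0.5216 0.1979] [-0.0192  0.0185] 136.1
48 [219.4 232.5] [0.5141 0.276 ] [-0.0076  0.0961] 94.5
[259.18378609 215.88567392] [264.13433018 219.29310323]
```

View pics/c1.png

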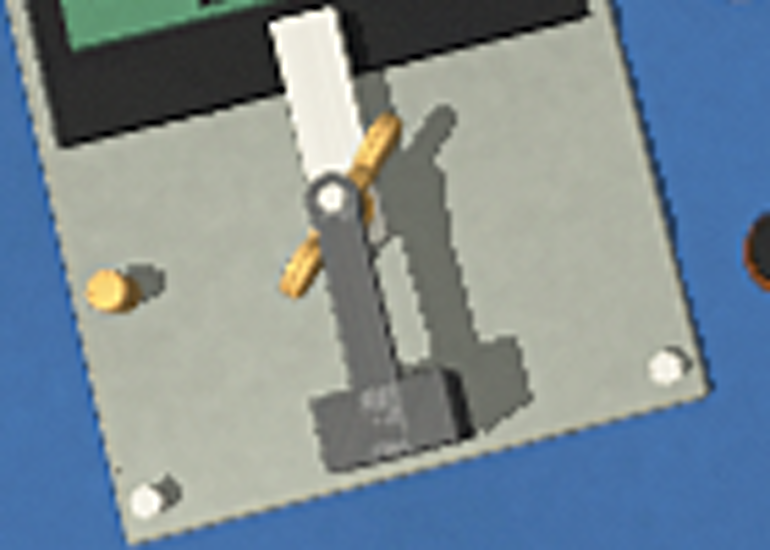

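```bash
cat >> h.py <<'E'
from scipy.spatial.transform import Rotation as Ro
O=np.array([.5445,.1825]); YAW=14.05
def target(th,v=13.5,tipz=.054,u=32.,flip=1):
    """finger beside wing at jig angle th (deg), centre v mm on its anticlockwise side; tool y along the wing"""
    a=np.radians(th+YAW); e=np.array([np.cos(a),np.sin(a)]); n=np.array([-e[1],e[0]])
    p=O+(u*e+v*n)/1000
    y=np.array([*e,0])*flip; z=np.array([0,0,-1.]); x=np.cross(y,z)
    return np.array([*p,tipz+.07]),np.c_[x,y,z]
def rows(*T):
    s=r.sense(); p0=np.array(s['tcp_pos']); R0=np.array(s['ee_rot'])
    print('t %.1f tcp %s F %s j6 %.0f w %.2f'%(s['time_s'],p0.round(4),np.round(s['wrist_force'],1),s['joints'][5],s['gripper_width']))
    for P,R in T:
        print('[',(R0.T@(P-p0)*1000).round(0).astype(int).tolist(),',',Ro.from_matrix(R0.T@R).as_rotvec().round(2).tolist(),'],')
E
python3 - <<'E'
from h import *
for f in (1,-1): rows(target(-46,v=22,tipz=.15,flip=f))
E
```

```text
t 0.1 tcp [ 0.2229 -0.5836  0.2914] F [ 0.6  0.  -0.7] j6 -15 w 1.00
[ [-611, 589, 72] , [0.0, -0.0, 2.49] ],
t 0.1 tcp [ 0.2229 -0.5836  0.2914] F [ 0.6  0.  -0.7] j6 -15 w 1.00
[ [-611, 589, 72] , [0.0, 0.0, -0.65] ],
```

```bash
python3 -m pendant '[[[-611,589,40],[0,0,-0.65]],[[-611,589,40],[0,0,-0.65]],[[-611,589,40],[0,0,-0.65]],[[-611,589,40],[0,0,-0.65]],[[-611,589,40],[0,0,-0.65]],[[-611,589,40],[0,0,-0.65]],[[-611,589,40],[0,0,-0.65]],[[-611,589,40],[0,0,-0.65]],[[-611,589,40],[0,0,-0.65]],[[-611,589,40],[0,0,-0.65]]]' 0
python3 - <<'E'
from h import *
rows(target(-46,v=22,tipz=.15,flip=-1))
E
```

```text
time_s: 1.15
tcp_pos: [0.4355, -0.1297, 0.2688]
ee_rot: [[-0.528, -0.849, 0.0], [-0.849, 0.528, 0.0], [-0.0, -0.0, -1.0]]
wrist_force: [0.7, -0.8, 0.2]
gripper_width: 0.174
gripper_force: 0.0
t 1.1 tcp [ 0.4355 -0.1297  0.2688] F [ 0.7 -0.8  0.2] j6 -36 w 0.17
[ [-345, 40, 49] , [-0.0, 0.0, 0.0] ],
```

```bash
python3 -m pendant '[[[-345,40,40],[0,0,0]],[[-345,40,40],[0,0,0]],[[-345,40,40],[0,0,0]],[[-345,40,40],[0,0,0]],[[-345,40,40],[0,0,0]],[[-345,40,40],[0,0,0]],[[-345,40,40],[0,0,0]],[[-345,40,40],[0,0,0]],[[-345,40,40],[0,0,0]],[[-345,40,40],[0,0,0]]]' 0
python3 - <<'E'
from h import *
rows(target(-46,v=22,tipz=.15,flip=-1),target(-46,v=22,flip=-1))
c=cap('wrist','w1.png'); print(c['cx'],c['cy'],foc(c))
cv2.imwrite('pics/t1.png',cv2.resize(cap('top')['frame'][160:280,190:350],None,fx=4,fy=4,interpolation=cv2.INTER_CUBIC)[:,:,::-1])
E
```

```text
time_s: 2.15
tcp_pos: [0.5829, 0.1817, 0.2285]
ee_rot: [[-0.528, -0.849, -0.001], [-0.849, 0.528, -0.0], [0.001, 0.001, -1.0]]
wrist_force: [0.1, 0.1, 0.0]
gripper_width: 0.004
gripper_force: 0.0
t 2.1 tcp [0.5829 0.1817 0.2285] F [0.1 0.1 0. ] j6 -64 w 0.00
[ [-2, 1, 8] , [0.0, -0.0, 0.0] ],
[ [-2, 1, 104] , [0.0, -0.0, 0.0] ],
325.62150697281675 198.95850353777587 309.70691628693146
```

View pics/w1.png

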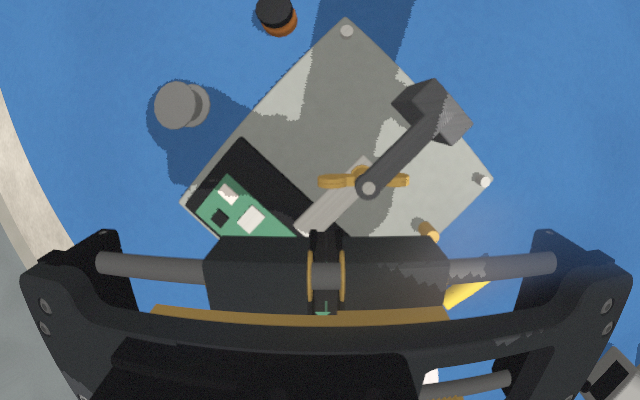

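The wrist view shows the screw tip at (369,187), the wing ends at (319,181) and (409,181), and the line of the wings parallel to the tool's y.

```bash
cat >> h.py <<'E'
def wray(c,uv,z):
    R,_=cv2.Rodrigues(np.array(c['rvec'],float)); t=np.array(c['tvec'],float).ravel()
    p=np.array(uv,float)-[c['cx'],c['cy']]; q=np.hypot(*p); a=q/foc(c)
    d=R.T@np.array([*(p/q*np.sin(a)),np.cos(a)]); o=-R.T@t
    return o+d*(z-o[2])/d[2]
E
python3 - <<'E'
from h import *
c=cap('wrist')
J=lambda P:(np.array([[np.cos(np.radians(YAW)),np.sin(np.radians(YAW))],[-np.sin(np.radians(YAW)),np.cos(np.radians(YAW))]])@(P[:2]-O)*1000).round(1)
print('screw',wray(c,(369,187),.093),J(wray(c,(369,187),.093)))
A=wray(c,(319,181),.063);B=wray(c,(409,181),.063); print(J(A),J(B),np.degrees(np.arctan2(*(A-B)[1::-1]))-YAW,np.linalg.norm(A-B))
E
```

```text
screw [0.54341005 0.18319467 0.093     ] [-0.9  0.9]
[ 27.6 -25.8] [-27.6  30.8] -45.7150796015231 0.07901597204142814
```

```bash
sed -i 's/O=np.array(\[.5445,.1825\])/O=np.array([.5442,.1832])/' h.py; python3 -m pendant '[[[-2,1,40],[0,0,0]],[[-2,1,75],[0,0,0]],[[-2,1,95],[0,0,0]],[[-2,1,104],[0,0,0]],[[-2,1,104],[0,0,0]]]'
python3 - <<'E'
from h import *
rows(*[target(-46-a,v=v,flip=-1) for a,v in ((0,17),(0,14),(6,13.5),(12,13.5),(18,13.5),(24,13.5),(30,13.5),(36,13.5),(42,13.5),(48,13.5))])
E
```

```text
time_s: 2.8
tcp_pos: [0.5832, 0.1838, 0.1241]
ee_rot: [[-0.529, -0.849, -0.002], [-0.849, 0.529, -0.001], [0.002, 0.001, -1.0]]
wrist_force: [0.3, 0.7, 1.2]
gripper_width: 0.007
gripper_force: 0.0
t 2.8 tcp [0.5832 0.1838 0.1241] F [0.3 0.7 1.2] j6 -65 w 0.01
[ [4, 1, 0] , [0.0, -0.0, 0.0] ],
[ [7, 1, 0] , [0.0, -0.0, 0.0] ],
[ [11, 0, 0] , [0.0, -0.0, 0.11] ],
[ [15, -1, 0] , [0.0, -0.0, 0.21] ],
[ [18, -2, 0] , [0.0, -0.0, 0.31] ],
[ [22, -2, 0] , [0.0, -0.0, 0.42] ],
[ [25, -2, 0] , [0.0, -0.0, 0.52] ],
[ [29, -1, 0] , [0.0, -0.0, 0.63] ],
[ [33, 0, 0] , [0.0, -0.0, 0.73] ],
[ [36, 1, 0] , [0.0, -0.0, 0.84] ],
```

```bash
python3 -m pendant '[[[4,1,0],[0,0,0]],[[7,1,0],[0,0,0]],[[11,0,0],[0,0,0.11]],[[15,-1,0],[0,0,0.21]],[[18,-2,0],[0,0,0.31]],[[22,-2,0],[0,0,0.42]],[[25,-2,0],[0,0,0.52]],[[29,-1,0],[0,0,0.63]],[[33,0,0],[0,0,0.73]],[[36,1,0],[0,0,0.84]]]'
python3 - <<'E'
from h import *
rows(*[target(-94-a,flip=-1) for a in (0,6,12,18,24,30,36,42,46)])
E
```

```text
time_s: 3.8
tcp_pos: [0.5645, 0.1548, 0.1263]
ee_rot: [[-0.985, -0.17, 0.004], [-0.17, 0.985, 0.002], [-0.004, 0.001, -1.0]]
wrist_force: [1.2, 0.6, -0.9]
gripper_width: 0.005
gripper_force: 0.7
t 3.8 tcp [0.5645 0.1548 0.1263] F [ 1.2  0.6 -0.9] j6 -111 w 0.00
[ [2, -1, 2] , [0.0, 0.0, -0.0] ],
[ [5, -2, 2] , [0.0, 0.0, 0.1] ],
[ [8, -3, 2] , [0.0, 0.0, 0.2] ],
[ [12, -3, 2] , [0.0, 0.0, 0.31] ],
[ [16, -3, 2] , [0.0, 0.0, 0.41] ],
[ [19, -3, 2] , [0.0, 0.0, 0.52] ],
[ [23, -2, 2] , [0.0, 0.0, 0.62] ],
[ [26, -1, 2] , [0.0, 0.0, 0.73] ],
[ [29, -1, 2] , [0.0, 0.0, 0.8] ],
```

```bash
python3 -m pendant '[[[2,-1,1],[0,0,0]],[[5,-2,1],[0,0,0.1]],[[8,-3,1],[0,0,0.2]],[[12,-3,1],[0,0,0.31]],[[16,-3,1],[0,0,0.41]],[[19,-3,1],[0,0,0.52]],[[23,-2,1],[0,0,0.62]],[[26,-1,1],[0,0,0.73]],[[29,-1,1],[0,0,0.8]],[[29,-1,1],[0,0,0.8]]]'
python3 - <<'E'
from h import *
rows(target(-140,v=18,flip=-1),target(-140,v=18,tipz=.13,flip=-1))
cv2.imwrite('pics/t2.png',cv2.resize(cap('top')['frame'][160:280,190:350],None,fx=4,fy=4,interpolation=cv2.INTER_CUBIC)[:,:,::-1])
E
```

```text
time_s: 4.8
tcp_pos: [0.5355, 0.1485, 0.1246]
ee_rot: [[-0.812, 0.583, 0.002], [0.583, 0.812, 0.001], [-0.001, 0.001, -1.0]]
wrist_force: [1.1, 0.9, 0.5]
gripper_width: 0.008
gripper_force: 0.2
t 4.8 tcp [0.5355 0.1485 0.1246] F [1.1 0.9 0.5] j6 -158 w 0.01
[ [-5, 1, 1] , [0.0, 0.0, 0.0] ],
[ [-5, 1, -75] , [0.0, 0.0, 0.0] ],
```

```bash
python3 -m pendant '[[[-5,1,0],[0,0,0]],[[-5,1,-40],[0,0,0]],[[-5,1,-85],[0,0,0]],[[-5,1,-85],[0,0,-1.3]],[[-5,1,-85],[0,0,-1.3]],[[-5,1,-85],[0,0,-1.3]],[[-5,1,-85],[0,0,-1.3]],[[-5,1,-85],[0,0,-1.3]],[[-5,1,-85],[0,0,-1.3]],[[-5,1,-85],[0,0,-1.3]]]'
python3 - <<'E'
from h import *
rows(target(40,v=24,tipz=.14,flip=-1))
cv2.imwrite('pics/t2.png',cv2.resize(cap('top')['frame'][160:280,190:350],None,fx=4,fy=4,interpolation=cv2.INTER_CUBIC)[:,:,::-1])
E
```

```text
time_s: 5.85
tcp_pos: [0.5401, 0.1462, 0.2087]
ee_rot: [[-0.908, -0.419, -0.001], [-0.419, 0.908, -0.0], [0.001, 0.0, -1.0]]
wrist_force: [0.8, -0.1, 0.2]
gripper_width: 0.005
gripper_force: 0.0
t 5.8 tcp [0.5401 0.1462 0.2087] F [ 0.8 -0.1  0.2] j6 -97 w 0.01
[ [-35, 68, -1] , [0.0, -0.0, -2.08] ],
```

```bash
python3 -m pendant '[[[-35,68,-5],[0,0,-2.08]],[[-35,68,-5],[0,0,-2.08]],[[-35,68,-5],[0,0,-2.08]],[[-35,68,-5],[0,0,-2.08]],[[-35,68,-5],[0,0,-2.08]],[[-35,68,-5],[0,0,-2.08]],[[-35,68,-5],[0,0,-2.08]],[[-35,68,-5],[0,0,-2.08]],[[-35,68,-5],[0,0,-2.08]],[[-35,68,-5],[0,0,-2.08]]]'
python3 - <<'E'
from h import *
rows(target(40,v=24,flip=-1))
E
```

```text
time_s: 6.9
tcp_pos: [0.544, 0.2226, 0.2136]
ee_rot: [[0.351, -0.936, -0.001], [-0.936, -0.351, -0.0], [0.0, 0.001, -1.0]]
wrist_force: [-0.7, 0.6, -0.4]
gripper_width: 0.005
gripper_force: 0.0
t 6.9 tcp [0.544  0.2226 0.2136] F [-0.7  0.6 -0.4] j6 -17 w 0.00
[ [-1, 0, 90] , [0.0, 0.0, -0.58] ],
```

```bash
python3 -m pendant '[[[-1,0,0],[0,0,-0.58]],[[-1,0,0],[0,0,-0.58]],[[-1,0,0],[0,0,-0.58]],[[-1,0,0],[0,0,-0.58]],[[-1,0,0],[0,0,-0.58]]]'
python3 - <<'E'
from h import *
rows(target(40,v=24,flip=-1))
cap('wrist','w2.png')
E
```

```text
time_s: 7.4
tcp_pos: [0.5436, 0.2236, 0.2136]
ee_rot: [[0.803, -0.596, -0.0], [-0.596, -0.803, -0.0], [-0.0, 0.0, -1.0]]
wrist_force: [0.3, 0.0, 0.2]
gripper_width: 0.007
gripper_force: 0.0
t 7.4 tcp [0.5436 0.2236 0.2136] F [0.3 0.  0.2] j6 15 w 0.01
[ [0, 0, 90] , [0.0, 0.0, -0.01] ],
```

View pics/w2.png

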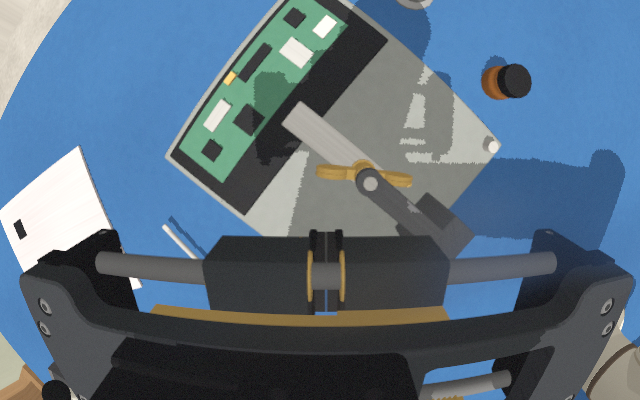

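Wing ends are at (316,171) and (411,181), so wing B is at about 35° in the jig frame. The way down behind it is clear.

```bash
python3 -m pendant '[[[0,0,40],[0,0,0]],[[0,0,70],[0,0,0]],[[0,0,85],[0,0,0]],[[0,0,91],[0,0,0]],[[0,0,91],[0,0,0]]]'
python3 - <<'E'
from h import *
rows(*[target(40-a,v=v,flip=-1) for a,v in ((0,18),(2,13.5),(8,13.5),(14,13.5),(20,13.5),(26,13.5),(32,13.5),(38,13.5),(44,13.5),(50,13.5))])
E
```

```text
time_s: 7.95
tcp_pos: [0.5434, 0.2236, 0.1221]
ee_rot: [[0.803, -0.596, -0.001], [-0.596, -0.803, -0.001], [-0.0, 0.002, -1.0]]
wrist_force: [-0.5, 0.3, -0.6]
gripper_width: 0.003
gripper_force: 0.0
t 8.0 tcp [0.5434 0.2236 0.1221] F [-0.5  0.3 -0.6] j6 15 w 0.00
[ [6, 0, -2] , [0.0, 0.0, -0.01] ],
[ [12, 0, -2] , [0.0, 0.0, 0.02] ],
[ [15, -1, -2] , [0.0, 0.0, 0.13] ],
[ [19, -2, -2] , [0.0, 0.0, 0.23] ],
[ [23, -3, -2] , [0.0, 0.0, 0.34] ],
[ [26, -3, -2] , [0.0, -0.0, 0.44] ],
[ [30, -2, -2] , [0.0, -0.0, 0.55] ],
[ [33, -2, -2] , [0.0, -0.0, 0.65] ],
[ [37, -1, -2] , [0.0, -0.0, 0.76] ],
[ [40, 1, -2] , [0.0, -0.0, 0.86] ],
```

```bash
python3 -m pendant '[[[6,0,-1],[0,0,0]],[[12,0,-1],[0,0,0.02]],[[15,-1,-1],[0,0,0.13]],[[19,-2,-1],[0,0,0.23]],[[23,-3,-1],[0,0,0.34]],[[26,-3,-1],[0,0,0.44]],[[30,-2,-1],[0,0,0.55]],[[33,-2,-1],[0,0,0.65]],[[37,-1,-1],[0,0,0.76]],[[40,1,-1],[0,0,0.86]]]'
python3 - <<'E'
from h import *
rows(*[target(-10-a,flip=-1,tipz=.053) for a in range(6,66,6)])
E
```

```text
time_s: 8.95
tcp_pos: [0.5762, 0.1994, 0.1248]
ee_rot: [[0.068, -0.998, 0.003], [-0.998, -0.068, 0.002], [-0.002, -0.003, -1.0]]
wrist_force: [-0.7, 1.1, -0.6]
gripper_width: 0.003
gripper_force: 0.7
t 8.9 tcp [0.5762 0.1994 0.1248] F [-0.7  1.1 -0.6] j6 -30 w 0.00
[ [4, 0, 2] , [-0.0, 0.0, 0.1] ],
[ [7, -1, 2] , [-0.0, 0.0, 0.21] ],
[ [11, -2, 2] , [-0.0, 0.0, 0.31] ],
[ [15, -2, 2] , [-0.0, 0.0, 0.42] ],
[ [18, -1, 2] , [-0.0, 0.0, 0.52] ],
[ [22, -1, 2] , [-0.0, 0.0, 0.63] ],
[ [25, 0, 2] , [-0.0, 0.0, 0.73] ],
[ [29, 2, 2] , [-0.0, 0.0, 0.84] ],
[ [32, 3, 2] , [-0.0, 0.0, 0.94] ],
[ [35, 5, 2] , [-0.0, 0.0, 1.04] ],
```

```bash
python3 -m pendant '[[[4,0,1],[0,0,0.1]],[[7,-1,1],[0,0,0.21]],[[11,-2,1],[0,0,0.31]],[[15,-2,1],[0,0,0.42]],[[18,-1,1],[0,0,0.52]],[[22,-1,1],[0,0,0.63]],[[25,0,1],[0,0,0.73]],[[29,2,1],[0,0,0.84]],[[32,3,1],[0,0,0.94]],[[35,5,1],[0,0,1.04]]]'
python3 - <<'E'
from h import *
rows(*[target(-70-a,flip=-1,tipz=.053) for a in range(6,66,6)])
E
```

```text
time_s: 9.95
tcp_pos: [0.5741, 0.1642, 0.124]
ee_rot: [[-0.826, -0.564, 0.004], [-0.564, 0.826, 0.002], [-0.004, -0.0, -1.0]]
wrist_force: [1.0, 1.1, -0.4]
gripper_width: 0.008
gripper_force: 0.7
t 9.9 tcp [0.5741 0.1642 0.124 ] F [ 1.   1.1 -0.4] j6 -87 w 0.01
[ [4, -1, 1] , [-0.0, 0.0, 0.11] ],
[ [8, -2, 1] , [0.0, 0.0, 0.21] ],
[ [11, -2, 1] , [0.0, 0.0, 0.32] ],
[ [15, -2, 1] , [0.0, 0.0, 0.42] ],
[ [18, -2, 1] , [0.0, 0.0, 0.53] ],
[ [22, -1, 1] , [0.0, 0.0, 0.63] ],
[ [25, 0, 1] , [0.0, 0.0, 0.74] ],
[ [29, 1, 1] , [0.0, 0.0, 0.84] ],
[ [32, 3, 1] , [0.0, 0.0, 0.95] ],
[ [35, 5, 1] , [0.0, 0.0, 1.05] ],
```

```bash
python3 -m pendant '[[[4,-1,1],[0,0,0.11]],[[8,-2,1],[0,0,0.21]],[[11,-2,1],[0,0,0.32]],[[15,-2,1],[0,0,0.42]],[[18,-2,1],[0,0,0.53]],[[22,-1,1],[0,0,0.63]],[[25,0,1],[0,0,0.74]],[[29,1,1],[0,0,0.84]],[[32,3,1],[0,0,0.95]],[[35,5,1],[0,0,1.05]]]'
python3 - <<'E'
from h import *
rows(target(-135,flip=-1,tipz=.053),target(-140,flip=-1,tipz=.053),target(-140,v=18,flip=-1,tipz=.053))
E
```

```text
time_s: 10.95
tcp_pos: [0.5423, 0.1481, 0.123]
ee_rot: [[-0.9, 0.436, 0.003], [0.436, 0.9, 0.002], [-0.002, 0.003, -1.0]]
wrist_force: [1.6, 0.3, -0.7]
gripper_width: 0.005
gripper_force: 0.6
t 10.9 tcp [0.5423 0.1481 0.123 ] F [ 1.6  0.3 -0.7] j6 -148 w 0.00
[ [3, -1, 0] , [0.0, 0.0, 0.09] ],
[ [6, -1, 0] , [0.0, 0.0, 0.18] ],
[ [1, -2, 0] , [0.0, 0.0, 0.18] ],
```

```bash
python3 -m pendant '[[[3,-1,0],[0,0,0.09]],[[6,-1,0],[0,0,0.18]],[[6,-1,0],[0,0,0.18]],[[1,-2,0],[0,0,0.18]],[[1,-2,-45],[0,0,0.18]],[[1,-2,-90],[0,0,0.18]],[[1,-2,-90],[0,0,-1.2]],[[1,-2,-90],[0,0,-1.2]],[[1,-2,-90],[0,0,-1.2]],[[1,-2,-90],[0,0,-1.2]]]'
python3 - <<'E'
from h import *
rows(target(40,v=24,tipz=.14,flip=-1))
E
```

```text
time_s: 11.95
tcp_pos: [0.5398, 0.1465, 0.2123]
ee_rot: [[-1.0, 0.018, 0.001], [0.018, 1.0, 0.001], [-0.001, 0.001, -1.0]]
wrist_force: [0.9, -0.1, 0.2]
gripper_width: 0.006
gripper_force: 0.0
t 11.9 tcp [0.5398 0.1465 0.2123] F [ 0.9 -0.1  0.2] j6 -123 w 0.01
[ [-2, 77, 2] , [-0.0, 0.0, -2.53] ],
```

```bash
python3 -m pendant '[[[-2,77,0],[0,0,-2.53]],[[-2,77,0],[0,0,-2.53]],[[-2,77,0],[0,0,-2.53]],[[-2,77,0],[0,0,-2.53]],[[-2,77,0],[0,0,-2.53]],[[-2,77,0],[0,0,-2.53]],[[-2,77,0],[0,0,-2.53]],[[-2,77,0],[0,0,-2.53]],[[-2,77,0],[0,0,-2.53]],[[-2,77,0],[0,0,-2.53]]]'
python3 -m pendant '[[[0,0,0],[0,0,-1.03]],[[0,0,0],[0,0,-1.03]],[[0,0,0],[0,0,-1.03]],[[0,0,0],[0,0,-1.03]],[[0,0,0],[0,0,-1.03]],[[0,0,0],[0,0,-1.03]],[[0,0,0],[0,0,-1.03]],[[0,0,0],[0,0,-1.03]]]'
python3 - <<'E'
from h import *
rows(target(40,v=24,tipz=.052,flip=-1))
cap('wrist','w3.png')
E
```

```text
time_s: 12.95
tcp_pos: [0.5438, 0.2235, 0.2121]
ee_rot: [[-0.089, -0.996, 0.001], [-0.996, 0.089, 0.001], [-0.001, -0.001, -1.0]]
wrist_force: [-0.0, -0.1, 0.2]
gripper_width: 0.003
gripper_force: 0.0
time_s: 13.75
tcp_pos: [0.5437, 0.2235, 0.2121]
ee_rot: [[0.804, -0.594, 0.001], [-0.594, -0.804, 0.001], [0.0, -0.001, -1.0]]
wrist_force: [-0.9, -0.7, 0.8]
gripper_width: 0.005
gripper_force: 0.0
t 13.8 tcp [0.5437 0.2235 0.2121] F [-0.9 -0.7  0.8] j6 15 w 0.00
[ [0, 0, 90] , [-0.0, -0.0, -0.01] ],
```

View pics/w3.png

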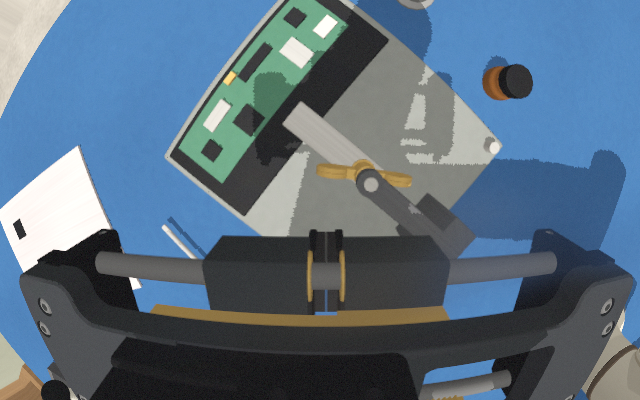

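The wings are again at (316,170) and (411,181), half a turn further on. Wing A is now at about 35° (nut ≈ 5.7 rad), so the stop should come near -12°.

```bash
python3 -m pendant '[[[0,0,40],[0,0,0]],[[0,0,70],[0,0,0]],[[0,0,85],[0,0,0]],[[0,0,90],[0,0,0]],[[6,0,89],[0,0,0]],[[12,0,89],[0,0,0.02]],[[15,-1,89],[0,0,0.13]],[[19,-2,89],[0,0,0.23]],[[21,-2,89],[0,0,0.28]],[[23,-3,89],[0,0,0.34]]]'
python3 - <<'E'
from h import *
rows(*[target(a,flip=-1,tipz=.053) for a in (17,14,11,8,5,2,-1,-4,-7,-10,-13)])
E
```

```text
time_s: 14.8
tcp_pos: [0.5642, 0.2124, 0.1241]
ee_rot: [[0.556, -0.831, 0.002], [-0.831, -0.556, 0.002], [-0.0, -0.002, -1.0]]
wrist_force: [-0.8, -0.4, 0.1]
gripper_width: 0.005
gripper_force: 0.6
t 14.8 tcp [0.5642 0.2124 0.1241] F [-0.8 -0.4  0.1] j6 -2 w 0.01
[ [1, 0, 1] , [-0.0, 0.0, 0.05] ],
[ [3, 0, 1] , [-0.0, 0.0, 0.1] ],
[ [5, -1, 1] , [-0.0, 0.0, 0.15] ],
[ [6, -1, 1] , [-0.0, 0.0, 0.2] ],
[ [8, -2, 1] , [-0.0, 0.0, 0.26] ],
[ [10, -2, 1] , [-0.0, 0.0, 0.31] ],
[ [12, -2, 1] , [-0.0, 0.0, 0.36] ],
[ [14, -2, 1] , [-0.0, 0.0, 0.41] ],
[ [15, -2, 1] , [-0.0, 0.0, 0.47] ],
[ [17, -2, 1] , [-0.0, 0.0, 0.52] ],
[ [19, -1, 1] , [-0.0, 0.0, 0.57] ],
```

```bash
python3 -m pendant '[[[1,0,0],[0,0,0.05]],[[3,0,0],[0,0,0.1]],[[5,-1,0],[0,0,0.15]],[[6,-1,0],[0,0,0.2]],[[8,-2,0],[0,0,0.26]],[[10,-2,0],[0,0,0.31]],[[12,-2,0],[0,0,0.36]],[[14,-2,0],[0,0,0.41]],[[14,-2,0],[0,0,0.41]]]'
python3 - <<'E'
from h import *
rows(*[target(a,flip=-1,tipz=.053) for a in (-6,-8,-10,-12,-14)])
E
```

```text
time_s: 15.7
tcp_pos: [0.574, 0.2021, 0.1241]
ee_rot: [[0.182, -0.983, 0.003], [-0.983, -0.182, 0.002], [-0.001, -0.003, -1.0]]
wrist_force: [0.5, 0.3, -1.2]
gripper_width: 0.005
gripper_force: 0.4
t 15.7 tcp [0.574  0.2021 0.1241] F [ 0.5  0.3 -1.2] j6 -24 w 0.00
[ [1, 0, 1] , [-0.0, 0.0, 0.04] ],
[ [2, 0, 1] , [-0.0, 0.0, 0.08] ],
[ [3, -1, 1] , [-0.0, 0.0, 0.11] ],
[ [4, -1, 1] , [-0.0, 0.0, 0.15] ],
[ [6, -1, 1] , [-0.0, 0.0, 0.18] ],
```

```bash
python3 -m pendant '[[[1,0,0],[0,0,0.04]],[[2,0,0],[0,0,0.08]],[[3,-1,0],[0,0,0.1]],[[3,-1,0],[0,0,0.1]]]'
python3 -m pendant '[[[1,0,0],[0,0,0.04]],[[1,0,0],[0,0,0.04]]]'
```

```text
time_s: 16.1
tcp_pos: [0.5753, 0.1994, 0.1237]
ee_rot: [[0.084, -0.996, 0.002], [-0.996, -0.084, 0.001], [-0.001, -0.002, -1.0]]
wrist_force: [1.1, 0.6, 1.3]
gripper_width: 0.003
gripper_force: 0.6
time_s: 16.3
tcp_pos: [0.5756, 0.1988, 0.1236]
ee_rot: [[0.045, -0.999, 0.003], [-0.999, -0.045, 0.002], [-0.002, -0.003, -1.0]]
wrist_force: [0.7, 3.2, 1.1]
gripper_width: 0.003
gripper_force: 1.3
```

```bash
python3 -m pendant '[[[1,0,0],[0,0,0.02]],[[1,0,0],[0,0,0.02]]]'
python3 -m pendant '[[[1,0,0],[0,0,0]],[[1,0,0],[0,0,0]]]'
```

```text
time_s: 16.5
tcp_pos: [0.5758, 0.1985, 0.1236]
ee_rot: [[0.025, -1.0, 0.004], [-1.0, -0.025, 0.003], [-0.003, -0.004, -1.0]]
wrist_force: [1.3, 4.0, 1.2]
gripper_width: 0.004
gripper_force: 2.5
time_s: 16.7
tcp_pos: [0.5758, 0.1983, 0.1236]
ee_rot: [[0.025, -1.0, 0.004], [-1.0, -0.025, 0.004], [-0.004, -0.004, -1.0]]
wrist_force: [0.3, 6.9, 1.0]
gripper_width: 0.007
gripper_force: 3.8
```

The force is climbing with no motion, at a wing angle of about -12.6° in the jig frame, which is the stop. Next I back off, lift and check.

```bash
python3 -m pendant '[[[-4,0,0],[0,0,0]],[[-10,0,0],[0,0,0]],[[-10,0,-40],[0,0,0]],[[-10,0,-85],[0,0,0]],[[-10,0,-120],[0,0,0]],[[-10,0,-120],[0,0,0]],[[-10,0,-120],[0,0,0]]]'
python3 - <<'E'
from h import *
cap('wrist','w4.png'); rows()
E
```

```text
time_s: 17.4
tcp_pos: [0.5739, 0.2058, 0.243]
ee_rot: [[0.024, -1.0, -0.0], [-1.0, -0.024, 0.0], [-0.0, 0.0, -1.0]]
wrist_force: [-0.5, 0.4, 0.3]
gripper_width: 0.005
gripper_force: 0.0
t 17.4 tcp [0.5735 0.2056 0.2417] F [-1.1 -0.1 -0.2] j6 -34 w 0.00
```

View pics/w4.png

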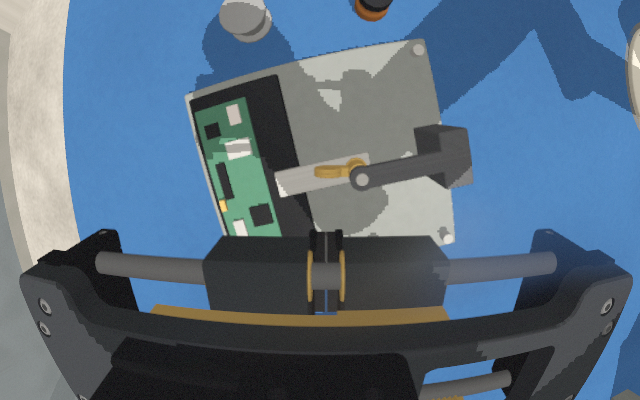

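Wing A at (335,171) lies just clockwise of the strap's line, as expected at the stop, and the finger is clear of the nut. I'm handing in.

```bash
python3 -c "
from station import r
print(r.finish_job())"
```

```text
the job is handed in; nothing more can be done
None
```

I turned the wing nut clockwise to its hard stop in three push strokes, confirmed by rising force with no further motion at the expected angle; pad height and bystanders weren't measured at the end, and I handed the job in at about 17.5 s with no verdict returned.

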